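# Shut and fasten the connection box cover

### The arm

A 6-joint arm with a two-finger parallel gripper is mounted at the origin on the work surface; the furniture and walls round the work are solid. World frame = base frame: x ahead of the robot, y to its left, z up, the work surface at z = 0. Lengths are in mm, angles in degrees, forces in N, time in s.
With the tool pointing down it reaches from about 300 to 850 mm from the base axis. Payload 4.2 kg.
Tool frame: the origin (TCP) lies at the very end of the fingers, on their centre line; the grasp point (between the pads) lies 19 mm behind it (env.grasp_offset is the distance from the TCP to the grasp point, in mm); z points along the fingers, y is the line along which they close (so a half turn about z gives the same grasp; the last joint's range is limited). The gripper opens to 91 mm and grips with 3 to 60 N. Pads are 32 mm wide; open, the fingers measure 118 mm over their backs; the gripper's body (76 mm by 178 mm) begins 60 mm behind the grasp point.
Start: joints at [70.073, 18.312, 89.639, -0, 72.044, -1.146], TCP at [185.131, 544.401, 186.476] pointing down, gripper open.
Joint ranges: [-177.97, 177.97], [-48.28, 115.42], [12.27, 149.76], [-77.06, 257.06], [2.81, 150.46], [-146.56, 146.56]. Speed limits (degrees/s): [147.25, 147.25, 180, 180, 180, 180].

### API

Orientations are given as [roll, pitch, yaw] about the fixed x, y, z axes, in that order (R = Rz(yaw) Ry(pitch) Rx(roll)).
In Python, from workcell import env gives the robot as it stands. The module is installed in compiled form; this text tells all that it offers.
- The arm moves only by the tool send_rows, never from a script. Its argument "motion" is a list of rows, each an object of numbers: "tx", "ty", "tz": the shift along the tool's x, y, z in units of 500 mm (1.0 is 500 mm); "rx", "ry", "rz": the turn, a rotation vector about the tool's x, y, z in units of 30 degrees (1.0 is 30 degrees); "gripper": the closure, from -1 (fully open) to 1 (shut). In form: [{"tx": .., "ty": .., "tz": .., "rx": .., "ry": .., "rz": .., "gripper": ..}, ...]. A call has 1 to 12 rows; each row shifts and turns the commanded pose from where the row before left it, along the tool's axes as they then stand; what a row does not reach is not made up. A row lasts 1/8 s, in which the tool goes at most 62.5 mm and 10.7 degrees, less where a joint would pass 70% of its speed; a pose out of reach is approached as far as the arm can. A call with a number of a shift or a turn outside -1 to 1 is refused whole. A call with a gripper value outside its range is refused whole. The fingers move at their own pace and stop on an object; "grip_force" is the grip in N (left out, the last holds). Time passes only in rows, so rows that do not move let the fingers close. It gives the time, the measured TCP pose, the force, the opening and the grip force at its end, in the units of the state.
- env.state(): the state, without advancing time (a new reading comes with each control period).
- env.grab_frame(name): name is "scene" or "top"; returns a dict with "frame" (480x640x3 uint8, red, green, blue), "vertical_fov" (degrees; the focal length in pixels is half the picture's height over the tangent of half this angle, whatever the lens; pixels are square), "cx", "cy" (the principal point, pixels), "rvec" (rotation vector, rad) and "tvec" (3), from world to camera coordinates, as OpenCV has them. Camera axes: x right, y down, z forward; pixel columns grow to the right and rows downward; lengths in mm; the calibration is good to about 2 mm. A picture is of the moment at which its call begins. There is no depth.
- env.job_done(): hands the job in; it is judged then, once.
The state is a dict: "time_s": time; "qpos": joint angles; "qvel": joint speeds; "effort": joint torques, N m; "ee_pos": TCP position; "ee_rot": TCP orientation; "force": force on the tool from outside, world axes, zero at the start; "torque": the same for the moment, N m; "gripper_width": finger opening in mm; "gripper_force": force on a finger pad.
Only numpy, scipy, OpenCV 4.12 (cv2) and the standard library are available. Lean on these libraries where they do the work, as an engineer would, in place of code of your own. Each camera call takes 0.05 s, during which the arm holds its last target. There are 200 camera calls.

### The job

Swing the connection box's open cover shut, then fasten it with its sprung quarter-turn stud: push the T-handle straight in until you feel it bottom, turn it clockwise until it locks, and let go. Feel your way and never force the stud against its stop or round before it is fully in; leave the tins, the screwdriver and the wood block beside the box where they are.

Things in the scene. Friction and masses are not known exactly. Their poses are not given: they have to be found in the camera images.
- box: Grey steel connection box, open on top, screwed to the bench (fixed), 180 (x) x 220 (y) x 75 mm high; small ears and a cable gland on its sides. Origin at the centre of its underside; x points from the stud side to the hinge side, z up. A hollow post inside takes the stud's cross pin, whose end is 18 mm off the stud's axis; over 25 N on the pin from stop or wall damages it.
- cover: The cover's fixed steel hinge strip on the box's +x top edge, with all that hangs on it (leaf, stud, T-handle). Origin and axes are those of the box; the hinge line runs along y at x = +94 mm, z = 77 mm.
- cover_leaf (a joint): Angle of the cover leaf (rad): 0 = shut, lying on the box; it starts open, about 0.4 to 0.75. The leaf is a 190 x 228 x 4 mm steel plate; shut, its top face is 81 mm above the bench. The hinge is stiff and stays where it is left; about 3 to 5 N down on the leaf shuts it.
- cover_push (a point): A point on the leaf's outer (upper) face, 115 mm from the hinge line and 65 mm to +y of the middle, a clear place to press it shut. Moves with the leaf; when the leaf is shut it is at (-21, 65, 81) mm in the box's frame.
- stud (a joint): How far the stud is pushed in (m), 0 = out. Damped spring: 4 N at 0, 0.3 N more per mm. Cover shut, it bottoms on a firm stop 9 to 19 mm in; where differs from box to box, hidden. It turns only within about 1 mm of the stop, else its pin jams on a wall after 0.15 rad. As it turns the stop rises 2.5 mm: let it come out by feel under a light push. Let go, locked, it sits 6.5 mm back from the first stop.
- wing (a joint): Turn of the T-handle (rad): 0 = unlocked, grows clockwise seen from above to a firm end at 1.5 (a quarter turn); the pin drops into its lock from about 1.37 on. Starts at 0, and should stay there until the cover is shut.
- wing_grip (a point): T-handle's grip point, on the stud's axis. The handle is a black bar 36 mm long (own x), 12 mm thick (own y), 28 mm high on a 9 mm stem; the point is 12 mm below its top, 16 mm above its lower edge. Cover shut and stud out, it is at (-55, 0, 123) mm in the box's frame and the bar's lower edge is 26 mm above the cover. Own z: the stud's axis, outward.
- tin_large: Ink tin, 86 mm wide, 62 mm high, standing on the -y side of the box (bystander). Origin at the centre of its underside.
- tin_small: Ink tin, 70 mm wide, 48 mm high, also on the -y side (bystander). Origin at the centre of its underside.
- screwdriver: Screwdriver, 250 mm long, 27 mm thick, lying on the bench before the stud side of the box (bystander). Origin under its middle.
- block: Wood block 60 x 90 x 45 mm on the +y side of the box (bystander). Origin at the centre of its underside.

How it is judged (in metres and radians):
On the way:
1. the cover is shut, with the T-handle not yet turned (value of joint cover_leaf below 0.03 rad and value of joint wing below 0.25 rad), for 0.2 s.
At the end, for the whole second after the job is handed in: The cover is shut (within 0.03 rad), the T-handle is turned at least 1.3 rad, and with the handle released the stud stays caught, still 1 to 15 mm in (value of joint cover_leaf below 0.03 rad and value of joint wing above 1.3 rad and value of joint stud between 0.001 and 0.015 m); the robot touches nothing.
It fails at once if the stud's pin is pressed against its stop or the wall with more than 25 N (contact force between box and cover above 25 N).
It fails at once if a tin, the screwdriver or the wood block is moved more than 20 mm (distance of any of tin_large, tin_small, screwdriver, block from where it was at the start of the episode above 0.02 m).
It also fails if it takes over 61 s, if anything falls off the work surface, if the arm or the gripper's body presses on something with over 40 N, if the wrist force passes 120 N, or if a joint passes its speed limit or range.

## Working session

There is one attempt and no reset: what is moved stays moved. The work goes in short steps, Python scripts to look and compute and a tool call to move; the robot and the scene stay as the last step left them, time stands still between calls to the robot, and variables do not carry over. Pictures are saved under pics/ and viewed, at most 10 in all, crops included, and the job is handed in when it is done.

Besides the shell and the picture viewer there is one more tool, called after "Emit:" by a JSON object that holds its "fn" and its "kwargs", one argument or row to a line. send_rows: Moves the arm, as the interface text tells. Shifts and turns lie within -1 to 1; 1 stands for 500 mm of shift or 30 degrees of turn. Its arguments: {"type":"object","properties":{"motion":{"type":"array"},"grip_force":{"type":"number"}},"required":["motion"]}

```bash
mkdir -p pics; python3 - <<'E'
from workcell import env
import cv2,pickle
d={}
for n in("scene","top"):
    f=env.grab_frame(n); d[n]=f
    cv2.imwrite(f"pics/{n}0.png",f["frame"][:,:,::-1])
    print(n,f["vertical_fov"],f["cx"],f["cy"],f["rvec"],f["tvec"])
pickle.dump(d,open("f0.pkl","wb"))
s=env.state();print({k:s[k] for k in("time_s","ee_pos","ee_rot","force","torque","gripper_width")})
E
```

```text
scene 42.24079891346749 327.6969856469059 238.29017158871457 [ 1.98680695 -0.82663758  0.46953896] [-331.24531794  306.19224607 1113.03309777]
top 48.542874572961196 319.31610312262967 232.31180160882707 [ 2.23527648 -1.946144    0.22934609] [-21.16013059 558.30993457 877.47910163]
{'time_s': 0.1, 'ee_pos': array([184.94562193, 543.91487079, 185.71276176]), 'ee_rot': array([-1.79909046e+02, -2.71658507e-03,  1.61218248e+02]), 'force': array([-0.82677217, -0.08130961,  0.71880674]), 'torque': array([-0.01092937, -0.01510608, -0.01593043]), 'gripper_width': 91.02813570516612}
```

View pics/scene0.png

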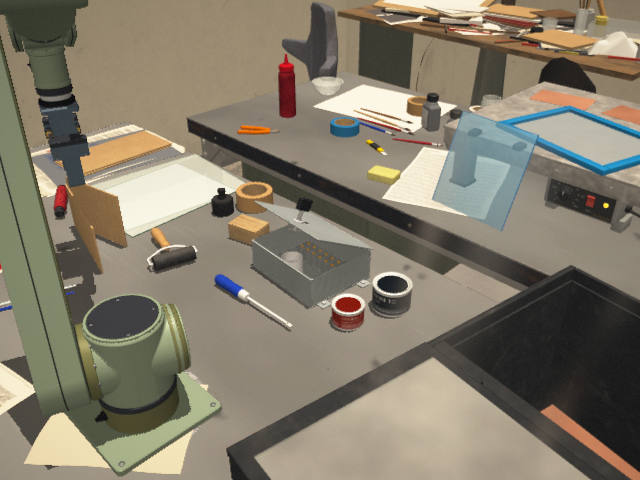

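View pics/top0.png

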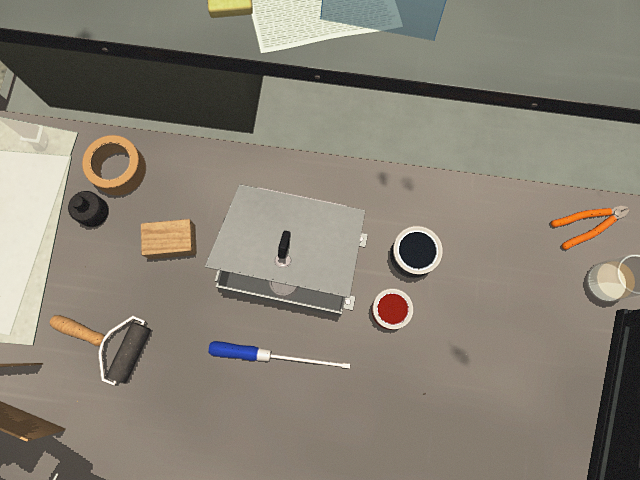

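The scene view shows the box with its leaf open. In the top view the hinge runs (240,186) to (365,210), the handle is near (285,245), the block is at (166,238), and the tins are at (417,250) and (392,309). I'll zoom in on both views for accurate corners.

```bash
python3 - <<'E'
import cv2,pickle
d=pickle.load(open("f0.pkl","rb"))
t=d["top"]["frame"][170:330,190:390,::-1]; cv2.imwrite("pics/topc.png",cv2.resize(t,None,fx=4,fy=3.75,interpolation=cv2.INTER_CUBIC)) if 0 else cv2.imwrite("pics/topc.png",cv2.resize(t[:150],None,fx=4,fy=4,interpolation=cv2.INTER_CUBIC))
t=d["scene"]["frame"][190:310,235:395,::-1]; cv2.imwrite("pics/scc.png",cv2.resize(t,None,fx=5,fy=5,interpolation=cv2.INTER_CUBIC))
E
```

```text
(no output)
```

View pics/topc.png

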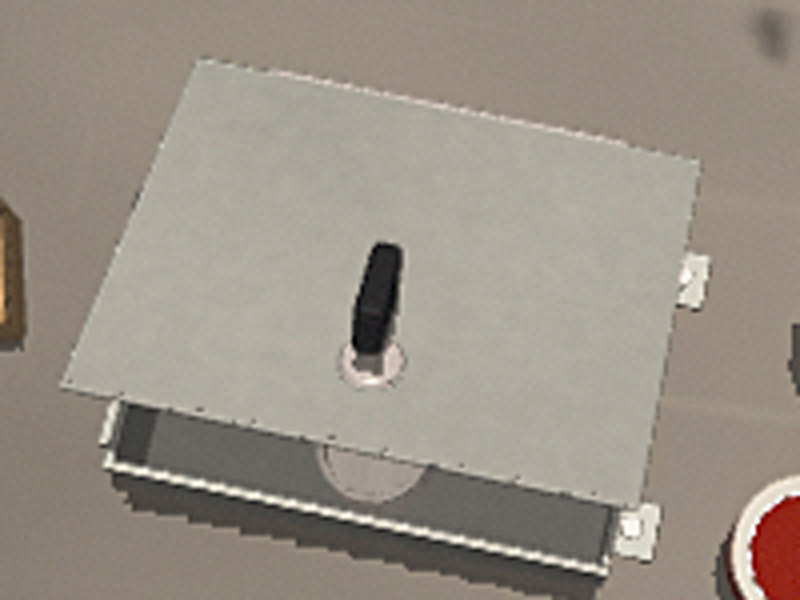

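View pics/scc.png

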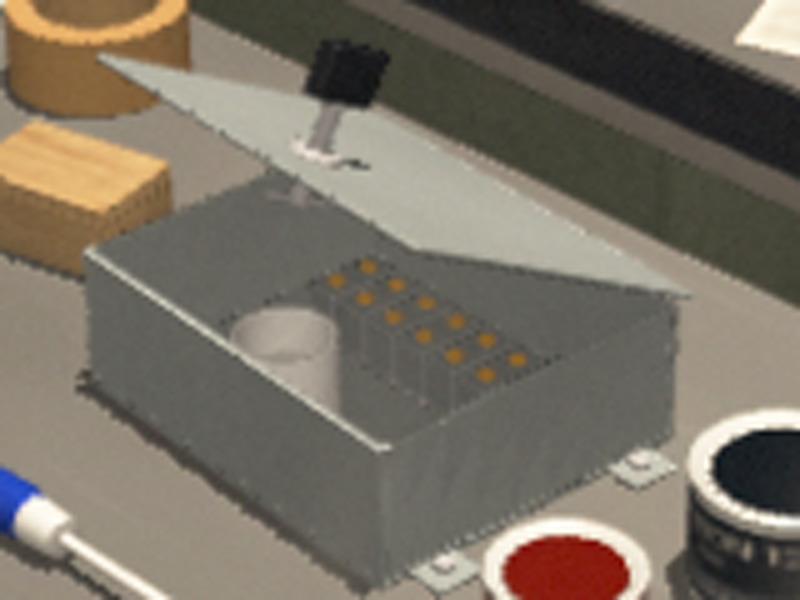

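Top crop: box rim front corners (107,466) and (605,573), hinge-edge corners (200,60) and (698,160), free corners (64,386) and (636,503). Scene crop: rim (88,252) and (383,450), free corners (100,57) and (412,247), rear right (685,296).

```bash
cat > h.py <<'E'
import numpy as np,cv2
def cam(f):
    fl=240/np.tan(np.radians(f["vertical_fov"]/2)); R=cv2.Rodrigues(np.array(f["rvec"],float))[0]
    K=np.array([[fl,0,f["cx"]],[0,fl,f["cy"]],[0,0,1]]); return K,R,np.array(f["tvec"],float)
def ray(f,p):
    K,R,t=cam(f); return -R.T@t, R.T@np.linalg.inv(K)@[p[0],p[1],1]
def plane(f,p,z):
    c,d=ray(f,p); return c+d*(z-c[2])/d[2]
def tri(fa,pa,fb,pb):
    c,d=ray(fa,pa);e,g=ray(fb,pb); s=np.linalg.lstsq(np.c_[d,-g],e-c,rcond=None)[0]
    A=c+d*s[0];B=e+g*s[1]; return (A+B)/2,np.linalg.norm(A-B)
E
python3 - <<'E'
from h import *; import pickle
np.set_printoptions(precision=1,suppress=True)
d=pickle.load(open("f0.pkl","rb"));T,S=d["top"],d["scene"]
t=lambda x,y:((x+.5)/4-.5+190,(y+.5)/4-.5+170)
s=lambda x,y:((x+.5)/5-.5+235,(y+.5)/5-.5+190)
FLt,FRt,FLs,FRs=t(107,466),t(605,573),s(88,252),s(383,450)
print("rim",tri(T,FLt,S,FLs),tri(T,FRt,S,FRs))
a,b=plane(T,FLt,75),plane(T,FRt,75);print("top",a,b,np.linalg.norm(a-b))
a2,b2=plane(S,FLs,75),plane(S,FRs,75);print("sc",a2,b2,np.linalg.norm(a2-b2))
h1,h2=plane(T,t(200,60),80),plane(T,t(698,160),80);print("hinge",h1,h2,np.linalg.norm(h1-h2))
print("hinge R sc",plane(S,s(685,296),79))
L,R=tri(T,t(64,386),S,s(100,57)),tri(T,t(636,503),S,s(412,247));print("free",L,R)
print("handle top far/near",tri(T,t(388,243),S,s(375,45)),)
for p,q in((a,b),(a2,b2),(h1,h2)):
    v=p-q;print("yaw",np.degrees(np.arctan2(-v[0],v[1])))
# box pose: average
v=(a-b)+(a2-b2)+(h1-h2);yaw=np.arctan2(-v[0],v[1]);ex=np.array([np.cos(yaw),np.sin(yaw)]);ey=np.array([-ex[1],ex[0]])
for m,off in(((a+b)/2,-90),((a2+b2)/2,-90),((h1+h2)/2,95)):print("origin",m[:2]-off*ex)
print(np.degrees(yaw))
for P in(L[0],R[0]):
    dx=(P-(h1+h2)/2)[:2]@ex;print("angle",dx,P[2]-77,np.arctan2(P[2]-79,-dx))
E
```

```text
rim (array([435.8, 217. ,  73.6]), np.float64(0.2303911490298548)) (array([420.2,   0.2,  74.4]), np.float64(0.3512030962491323))
top [435.7 216.7  75. ] [420.    0.4  75. ] 216.84649863051953
sc [434.3 215.2  75. ] [419.8  -0.5  75. ] 216.158878905612
hinge [618.8 207.4  80. ] [603.7 -16.9  80. ] 224.81988934757138
hinge R sc [599.5 -14.2  79. ]
free (array([453.5, 219.7, 170.1]), np.float64(1.7531456942764252)) (array([438.2,  -3.3, 170.3]), np.float64(4.320941326619173))
handle top far/near (array([519.9, 103.3, 195.2]), np.float64(4.584043971225044))
yaw -4.1504625797743735
yaw -3.8393767794402387
yaw -3.8480040917999876
origin [517.7 102.3]
origin [516.8 101.2]
origin [516.4 101.8]
-3.9448719452106964
angle -165.8570914655565 93.10374461511185 0.5022984182909473
angle -165.85079691029813 93.33500009850451 0.5033849503403429
```

```bash
cat >> h.py <<'E'
YAW=-3.94; O=np.array([517,102,0.])
def b2w(p):
    c,s=np.cos(np.radians(YAW)),np.sin(np.radians(YAW)); return O+np.array([[c,-s,0],[s,c,0],[0,0,1]])@np.array(p,float)
def delta(env,p,yaw=None):
    "tool-frame shift in move units to world p, and rz to yaw"
    from scipy.spatial.transform import Rotation as Ro
    s=env.state();R=Ro.from_euler("xyz",s["ee_rot"],degrees=True)
    out=R.inv().apply(np.array(p)-s["ee_pos"])/500
    if yaw is not None:
        rv=(R.inv()*Ro.from_euler("xyz",[180,0,yaw],degrees=True)).as_rotvec(degrees=True)/30
        return out,rv
    return out
E
python3 - <<'E'
from h import *; import pickle
from workcell import env
np.set_printoptions(precision=4,suppress=True)
d=pickle.load(open("f0.pkl","rb"));T,S=d["top"],d["scene"]
print("board base",plane(S,(101,270),0),plane(S,(128,246),0),"top", [tri(T,(64,430),S,(121,207))])
p=b2w([-8,70,0]);print(p)
s=env.state()["ee_pos"]
print(delta(env,[p[0],p[1],270],176.06))
E
```

```text
board base [164.8315 462.9348   0.    ] [266.8404 514.972    0.    ] top [(array([197.7337, 364.1664, 197.0824]), np.float64(2.2456788518135737))]
[513.8287 172.3843   0.    ]
(array([-0.862 , -0.492 , -0.1678]), array([-0.003 , -0.0005, -0.4947]))
```

Emit:
{"fn": "send_rows", "kwargs": {
  "motion": [
    {"tz": -0.1, "rz": -0.25, "gripper": 1},
    {"tz": -0.1, "rz": -0.245, "gripper": 1},
    {"tx": -0.0786, "ty": -0.0773, "gripper": 1},
    {"tx": -0.0786, "ty": -0.0773, "gripper": 1},
    {"tx": -0.0786, "ty": -0.0773, "gripper": 1},
    {"tx": -0.0786, "ty": -0.0773, "gripper": 1},
    {"tx": -0.0786, "ty": -0.0773, "gripper": 1},
    {"tx": -0.0786, "ty": -0.0773, "gripper": 1},
    {"tx": -0.0786, "ty": -0.0773, "gripper": 1},
    {"tx": -0.0786, "ty": -0.0773, "gripper": 1},
    {"tx": -0.0786, "ty": -0.0773, "gripper": 1},
    {"gripper": 1}
  ],
  "grip_force": 20
}}

```text
invalid input at $.motion[0]: expected keys tx, ty, tz, rx, ry, rz, gripper
```

Emit:
{"fn": "send_rows", "kwargs": {
  "motion": [
    {"tx": 0, "ty": 0, "tz": -0.1, "rx": 0, "ry": 0, "rz": -0.25, "gripper": 1},
    {"tx": 0, "ty": 0, "tz": -0.1, "rx": 0, "ry": 0, "rz": -0.245, "gripper": 1},
    {"tx": -0.0786, "ty": -0.0773, "tz": 0, "rx": 0, "ry": 0, "rz": 0, "gripper": 1},
    {"tx": -0.0786, "ty": -0.0773, "tz": 0, "rx": 0, "ry": 0, "rz": 0, "gripper": 1},
    {"tx": -0.0786, "ty": -0.0773, "tz": 0, "rx": 0, "ry": 0, "rz": 0, "gripper": 1},
    {"tx": -0.0786, "ty": -0.0773, "tz": 0, "rx": 0, "ry": 0, "rz": 0, "gripper": 1},
    {"tx": -0.0786, "ty": -0.0773, "tz": 0, "rx": 0, "ry": 0, "rz": 0, "gripper": 1},
    {"tx": -0.0786, "ty": -0.0773, "tz": 0, "rx": 0, "ry": 0, "rz": 0, "gripper": 1},
    {"tx": -0.0786, "ty": -0.0773, "tz": 0, "rx": 0, "ry": 0, "rz": 0, "gripper": 1},
    {"tx": -0.0786, "ty": -0.0773, "tz": 0, "rx": 0, "ry": 0, "rz": 0, "gripper": 1},
    {"tx": -0.0786, "ty": -0.0773, "tz": 0, "rx": 0, "ry": 0, "rz": 0, "gripper": 1},
    {"tx": 0, "ty": 0, "tz": 0, "rx": 0, "ry": 0, "rz": 0, "gripper": 1}
  ],
  "grip_force": 20
}}

```text
time_s: 1.6
ee_pos: [515.8, 170.3, 285.4]
ee_rot: [-179.9, -0.1, 175.8]
force: [-0.5, 0.6, -0.5]
gripper_width: 0.4
gripper_force: 0.0
```

Emit:
{"fn": "send_rows", "kwargs": {
  "motion": [
    {"tx": 0, "ty": 0, "tz": 0.08, "rx": 0, "ry": 0, "rz": 0, "gripper": 1},
    {"tx": 0, "ty": 0, "tz": 0.08, "rx": 0, "ry": 0, "rz": 0, "gripper": 1},
    {"tx": 0, "ty": 0, "tz": 0.06, "rx": 0, "ry": 0, "rz": 0, "gripper": 1},
    {"tx": 0, "ty": 0, "tz": 0.04, "rx": 0, "ry": 0, "rz": 0, "gripper": 1},
    {"tx": 0, "ty": 0, "tz": 0.01, "rx": 0, "ry": 0, "rz": 0, "gripper": 1},
    {"tx": 0, "ty": 0, "tz": 0.01, "rx": 0, "ry": 0, "rz": 0, "gripper": 1},
    {"tx": 0, "ty": 0, "tz": 0.01, "rx": 0, "ry": 0, "rz": 0, "gripper": 1},
    {"tx": 0, "ty": 0, "tz": 0.01, "rx": 0, "ry": 0, "rz": 0, "gripper": 1}
  ]
}}

```text
time_s: 2.6
ee_pos: [514.4, 173.3, 136.7]
ee_rot: [180.0, 0.1, 176.1]
force: [-0.8, -0.1, -0.5]
gripper_width: 0.6
gripper_force: 0.0
```

Emit:
{"fn": "send_rows", "kwargs": {
  "motion": [
    {"tx": 0, "ty": 0, "tz": 0.01, "rx": 0, "ry": 0, "rz": 0, "gripper": 1},
    {"tx": 0, "ty": 0, "tz": 0.01, "rx": 0, "ry": 0, "rz": 0, "gripper": 1},
    {"tx": 0, "ty": 0, "tz": 0.01, "rx": 0, "ry": 0, "rz": 0, "gripper": 1}
  ]
}}

```text
time_s: 2.98
ee_pos: [514.2, 173.1, 121.1]
ee_rot: [180.0, 0.0, 176.1]
force: [-0.2, -0.4, -0.0]
gripper_width: 0.5
gripper_force: 0.0
```

```bash
python3 - <<'E'
from workcell import env
import cv2
f=env.grab_frame("scene")["frame"][110:310,205:405,::-1]
cv2.imwrite("pics/s1.png",cv2.resize(f,None,fx=3,fy=3,interpolation=cv2.INTER_CUBIC));s=env.state();print(s["force"],s["ee_pos"])
E
```

```text
[ 0.43441475 -1.22678668 -0.73920339] [513.68710069 172.93680211 120.44123919]
```

View pics/s1.png

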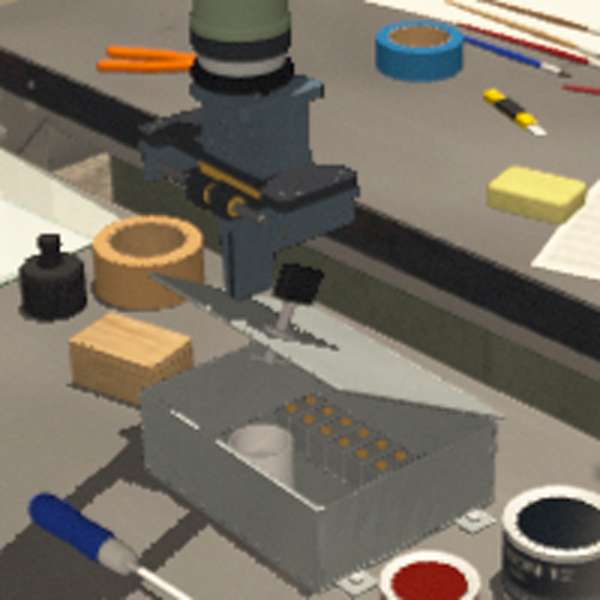

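The picture shows the fingertip near (240,298) in the crop and the leaf's free corners at (155,277) and (340,388), almost unmoved. I'll check this numerically.

```bash
python3 - <<'E'
from h import *; import pickle
from workcell import env
np.set_printoptions(precision=1,suppress=True)
d=pickle.load(open("f0.pkl","rb"))
def proj(f,p):
    K,R,t=cam(f); q=K@(R@np.array(p)+t); return q[:2]/q[2]
tcp=env.state()["ee_pos"]
for n in("scene","top"):
  print(n,"tcp",proj(d[n],tcp))
  for a in(.3,.4,.45,.5):
    c,s=np.cos(a),np.sin(a)
    print(a,[proj(d[n],b2w([94-190*c+4*s,y,77+190*s+4*c])) for y in(114,-114)])
f=env.grab_frame("top");cv2.imwrite("pics/t1.png",cv2.resize(f["frame"][150:330,170:390,::-1],None,fx=3,fy=3));print(env.state()["force"])
E
```

```text
scene tcp [288.6 217.8]
0.3 [array([250.3, 215.5]), array([313.8, 255.6])]
0.4 [array([252.3, 207.8]), array([316.2, 247.3])]
0.45 [array([253.5, 204. ]), array([317.7, 243.1])]
0.5 [array([254.9, 200.2]), array([319.4, 238.9])]
top tcp [245.9 239.7]
0.3 [array([206.5, 278.9]), array([346.8, 308.4])]
0.4 [array([205.3, 273. ]), array([348.2, 303. ])]
0.45 [array([204.9, 269.6]), array([349.1, 299.8])]
0.5 [array([204.5, 265.9]), array([350. , 296.4])]
[ 0.  -0.1  0.8]
```

View pics/t1.png

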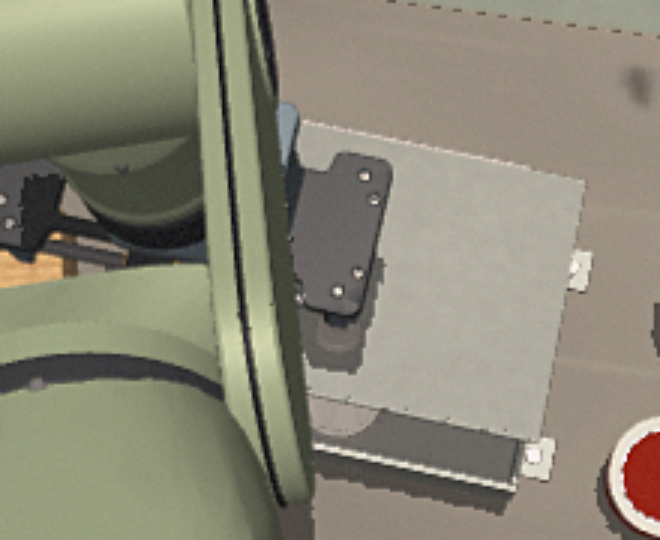

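Emit:
{"fn": "send_rows", "kwargs": {
  "motion": [
    {"tx": 0, "ty": 0, "tz": -0.03, "rx": 0, "ry": 0, "rz": 0, "gripper": 1},
    {"tx": 0, "ty": 0, "tz": -0.03, "rx": 0, "ry": 0, "rz": 0, "gripper": 1},
    {"tx": 0, "ty": 0, "tz": 0, "rx": 0, "ry": 0, "rz": 0, "gripper": 1}
  ]
}}

```text
time_s: 3.45
ee_pos: [515.6, 173.6, 153.8]
ee_rot: [179.9, 0.3, 176.1]
force: [-0.3, -0.6, -0.5]
gripper_width: 0.2
gripper_force: 0.0
```

```bash
python3 - <<'E'
from h import *; import pickle
from workcell import env
np.set_printoptions(precision=1,suppress=True)
d=pickle.load(open("f0.pkl","rb"))
g=env.grab_frame("scene")
def proj(f,p):
    K,R,t=cam(f); q=K@(R@np.array(p)+t); return q[:2]/q[2]
print("start tcp",proj(g,[184.9,543.9,185.7]))
s=env.state();print(s["ee_pos"],s["force"],s["time_s"],proj(g,s["ee_pos"]))
a=d["scene"]["frame"][140:200,40:120,::-1];b=g["frame"][150:270,240:320,::-1]
u=proj(g,[184.9,543.9,185.7]);a=a.copy();cv2.circle(a,(int(u[0])-40,int(u[1])-140),0,(0,0,255),-1)
u=proj(g,s["ee_pos"]);b=b.copy();cv2.circle(b,(int(u[0])-240,int(u[1])-150),0,(0,0,255),-1)
A=cv2.resize(a,(400,300),interpolation=0);B=cv2.resize(b,(400,600),interpolation=0)
im=np.zeros((600,800,3),np.uint8);im[:300,:400]=A;im[:,400:]=B;cv2.imwrite("pics/cmp.png",im)
E
```

```text
start tcp [ 77.2 187.2]
[514.8 173.3 152.8] [-0.3 -0.3 -0.6] 3.5 [288.5 205.5]
```

View pics/cmp.png

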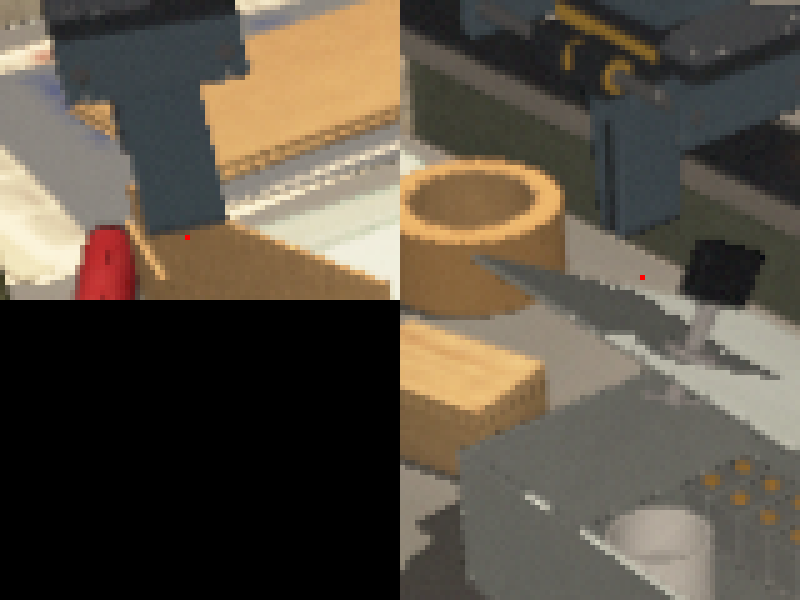

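The closed fingertips sit at about (650,225) in the crop, some 9–10 px (about 20–25 mm) above the reported TCP at (642,277). So shutting the fingers pulls the tips back, and the gripper body comes down over the handle. I'll turn the tool 90° so the body clears the handle, then press.

Emit:
{"fn": "send_rows", "kwargs": {
  "motion": [
    {"tx": 0, "ty": 0, "tz": 0, "rx": 0, "ry": 0, "rz": 0.333, "gripper": 1},
    {"tx": 0, "ty": 0, "tz": 0, "rx": 0, "ry": 0, "rz": 0.333, "gripper": 1},
    {"tx": 0, "ty": 0, "tz": 0, "rx": 0, "ry": 0, "rz": 0.333, "gripper": 1},
    {"tx": 0, "ty": 0, "tz": 0, "rx": 0, "ry": 0, "rz": 0.333, "gripper": 1},
    {"tx": 0, "ty": 0, "tz": 0, "rx": 0, "ry": 0, "rz": 0.333, "gripper": 1},
    {"tx": 0, "ty": 0, "tz": 0, "rx": 0, "ry": 0, "rz": 0.333, "gripper": 1},
    {"tx": 0, "ty": 0, "tz": 0, "rx": 0, "ry": 0, "rz": 0.333, "gripper": 1},
    {"tx": 0, "ty": 0, "tz": 0, "rx": 0, "ry": 0, "rz": 0.333, "gripper": 1},
    {"tx": 0, "ty": 0, "tz": 0, "rx": 0, "ry": 0, "rz": 0.333, "gripper": 1},
    {"tx": 0, "ty": 0, "tz": 0.03, "rx": 0, "ry": 0, "rz": 0, "gripper": 1},
    {"tx": 0, "ty": 0, "tz": 0.02, "rx": 0, "ry": 0, "rz": 0, "gripper": 1},
    {"tx": 0, "ty": 0, "tz": 0, "rx": 0, "ry": 0, "rz": 0, "gripper": 1}
  ]
}}

```text
time_s: 5.0
ee_pos: [513.1, 172.8, 124.9]
ee_rot: [-179.8, 0.1, 86.2]
force: [-0.5, -0.7, -0.5]
gripper_width: 0.4
gripper_force: 0.0
```

Emit:
{"fn": "send_rows", "kwargs": {
  "motion": [
    {"tx": 0, "ty": 0, "tz": 0.01, "rx": 0, "ry": 0, "rz": 0, "gripper": 1},
    {"tx": 0, "ty": 0, "tz": 0.01, "rx": 0, "ry": 0, "rz": 0, "gripper": 1},
    {"tx": 0, "ty": 0, "tz": 0.01, "rx": 0, "ry": 0, "rz": 0, "gripper": 1},
    {"tx": 0, "ty": 0, "tz": 0, "rx": 0, "ry": 0, "rz": 0, "gripper": 1}
  ]
}}

```text
time_s: 5.5
ee_pos: [514.0, 173.1, 111.1]
ee_rot: [-180.0, 0.0, 86.2]
force: [-0.3, -0.3, 1.2]
gripper_width: 0.3
gripper_force: 0.0
```

Emit:
{"fn": "send_rows", "kwargs": {
  "motion": [
    {"tx": 0, "ty": 0, "tz": 0.01, "rx": 0, "ry": 0, "rz": 0, "gripper": 1},
    {"tx": 0, "ty": 0, "tz": 0.01, "rx": 0, "ry": 0, "rz": 0, "gripper": 1},
    {"tx": 0, "ty": 0, "tz": 0.01, "rx": 0, "ry": 0, "rz": 0, "gripper": 1}
  ]
}}

```text
time_s: 5.88
ee_pos: [514.0, 173.1, 96.1]
ee_rot: [-180.0, -0.0, 86.2]
force: [-0.2, 0.5, 1.2]
gripper_width: 0.4
gripper_force: 0.6
```

```bash
python3 - <<'E'
from h import *
from workcell import env
g=env.grab_frame("scene");s=env.state();print(s["ee_pos"],s["force"])
cv2.imwrite("pics/s3.png",cv2.resize(g["frame"][150:290,220:390,::-1],None,fx=4,fy=4,interpolation=0))
E
```

```text
[513.69315377 173.00670151  95.43423752] [-0.12902761  0.37412653 -0.72590633]
```

View pics/s3.png

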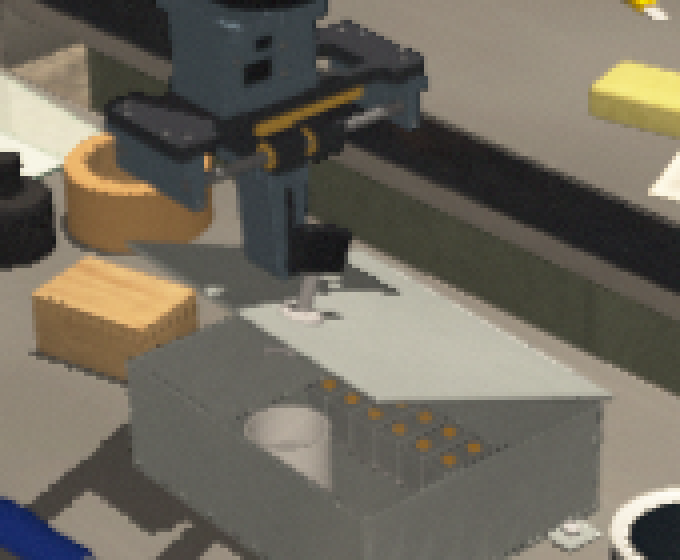

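The leaf's right free corner has dropped to (314.5,250) in full-frame pixels, which puts it at about 0.37 rad. It is swinging shut, so I continue.

Emit:
{"fn": "send_rows", "kwargs": {
  "motion": [
    {"tx": 0, "ty": 0, "tz": 0.008, "rx": 0, "ry": 0, "rz": 0, "gripper": 1},
    {"tx": 0, "ty": 0, "tz": 0.008, "rx": 0, "ry": 0, "rz": 0, "gripper": 1},
    {"tx": 0, "ty": 0, "tz": 0.008, "rx": 0, "ry": 0, "rz": 0, "gripper": 1},
    {"tx": 0, "ty": 0, "tz": 0.008, "rx": 0, "ry": 0, "rz": 0, "gripper": 1},
    {"tx": 0, "ty": 0, "tz": 0.008, "rx": 0, "ry": 0, "rz": 0, "gripper": 1}
  ]
}}

```text
time_s: 6.55
ee_pos: [514.1, 173.1, 76.1]
ee_rot: [-180.0, -0.0, 86.2]
force: [-1.1, -0.5, 1.4]
gripper_width: 0.3
gripper_force: 0.5
```

Emit:
{"fn": "send_rows", "kwargs": {
  "motion": [
    {"tx": 0, "ty": 0, "tz": 0.004, "rx": 0, "ry": 0, "rz": 0, "gripper": 1},
    {"tx": 0, "ty": 0, "tz": 0.004, "rx": 0, "ry": 0, "rz": 0, "gripper": 1},
    {"tx": 0, "ty": 0, "tz": 0.004, "rx": 0, "ry": 0, "rz": 0, "gripper": 1}
  ]
}}

```text
time_s: 6.92
ee_pos: [514.2, 173.1, 70.4]
ee_rot: [180.0, -0.0, 86.2]
force: [-0.3, 0.0, 0.5]
gripper_width: 0.4
gripper_force: 0.5
```

```bash
cat > leaf.py <<'E'
# leaf angle from the free right corner is judged by bright leaf edge vs box: numeric check from scene view
from h import *
from workcell import env
import sys
g=env.grab_frame("scene");s=env.state();print(s["time_s"],s["ee_pos"],s["force"])
cv2.imwrite(sys.argv[1],cv2.resize(g["frame"][180:300,250:390,::-1],None,fx=4,fy=4,interpolation=0))
im=cv2.cvtColor(g["frame"],cv2.COLOR_RGB2GRAY)
def proj(f,p):
    K,R,t=cam(f); q=K@(R@np.array(p)+t); return q[:2]/q[2]
for a in np.arange(0,.4,.03):
    c,q=np.cos(a),np.sin(a); P=[proj(g,b2w([94-r*c+4*q,-100,77+r*q+4*c])) for r in(185,197)]
    v=[int(im[int(round(y)),int(round(x))]) for x,y in P]; print(round(a,2),P[0].round(),v)
E
python3 leaf.py pics/s4.png
```

```text
6.975 [514.10299028 173.11242126  70.1588835 ] [-0.29476356  0.57011714  1.1917339 ]
0.0 [308. 276.] [101, 102]
0.03 [308. 274.] [100, 105]
0.06 [308. 271.] [100, 98]
0.09 [308. 269.] [100, 98]
0.12 [309. 267.] [162, 98]
0.15 [309. 265.] [193, 95]
0.18 [309. 262.] [192, 195]
0.21 [310. 260.] [193, 198]
0.24 [310. 257.] [194, 196]
0.27 [311. 255.] [193, 195]
0.3 [311. 253.] [194, 196]
0.33 [312. 250.] [198, 199]
0.36 [313. 248.] [198, 197]
0.39 [313. 245.] [198, 198]
```

Emit:
{"fn": "send_rows", "kwargs": {
  "motion": [
    {"tx": 0, "ty": 0, "tz": 0.004, "rx": 0, "ry": 0, "rz": 0, "gripper": 1},
    {"tx": 0, "ty": 0, "tz": 0.004, "rx": 0, "ry": 0, "rz": 0, "gripper": 1},
    {"tx": 0, "ty": 0, "tz": 0.004, "rx": 0, "ry": 0, "rz": 0, "gripper": 1},
    {"tx": 0, "ty": 0, "tz": 0.004, "rx": 0, "ry": 0, "rz": 0, "gripper": 1},
    {"tx": 0, "ty": 0, "tz": 0.004, "rx": 0, "ry": 0, "rz": 0, "gripper": 1}
  ]
}}

```text
time_s: 7.6
ee_pos: [514.1, 173.1, 60.3]
ee_rot: [-180.0, 0.0, 86.2]
force: [-0.5, 0.3, 1.0]
gripper_width: 0.5
gripper_force: 0.5
```

Emit:
{"fn": "send_rows", "kwargs": {
  "motion": [
    {"tx": 0, "ty": 0, "tz": 0.002, "rx": 0, "ry": 0, "rz": 0, "gripper": 1},
    {"tx": 0, "ty": 0, "tz": 0.002, "rx": 0, "ry": 0, "rz": 0, "gripper": 1}
  ]
}}

```text
time_s: 7.85
ee_pos: [514.1, 173.1, 58.4]
ee_rot: [-180.0, -0.0, 86.2]
force: [-0.9, -0.0, 0.9]
gripper_width: 0.7
gripper_force: 0.4
```

```bash
python3 leaf.py pics/s5.png|head -8
```

```text
7.9 [514.15852402 173.10589947  58.28893875] [-0.29362858  0.73556433  0.88830099]
0.0 [308. 276.] [114, 101]
0.03 [308. 274.] [195, 106]
0.06 [308. 271.] [196, 133]
0.09 [308. 269.] [193, 199]
0.12 [309. 267.] [196, 199]
0.15 [309. 265.] [199, 199]
0.18 [309. 262.] [198, 197]
```

Emit:
{"fn": "send_rows", "kwargs": {
  "motion": [
    {"tx": 0, "ty": 0, "tz": 0.002, "rx": 0, "ry": 0, "rz": 0, "gripper": 1},
    {"tx": 0, "ty": 0, "tz": 0.002, "rx": 0, "ry": 0, "rz": 0, "gripper": 1},
    {"tx": 0, "ty": 0, "tz": 0, "rx": 0, "ry": 0, "rz": 0, "gripper": 1}
  ]
}}

```text
time_s: 8.28
ee_pos: [514.3, 173.1, 56.4]
ee_rot: [180.0, -0.0, 86.2]
force: [0.8, 0.7, 0.6]
gripper_width: -0.1
gripper_force: 0.0
```

Emit:
{"fn": "send_rows", "kwargs": {
  "motion": [
    {"tx": 0, "ty": 0, "tz": 0.002, "rx": 0, "ry": 0, "rz": 0, "gripper": 1},
    {"tx": 0, "ty": 0, "tz": 0, "rx": 0, "ry": 0, "rz": 0, "gripper": 1}
  ]
}}

```text
time_s: 8.52
ee_pos: [514.3, 173.1, 55.4]
ee_rot: [180.0, -0.0, 86.2]
force: [0.2, 0.6, -0.2]
gripper_width: 0.4
gripper_force: 0.0
```

```bash
python3 leaf.py pics/s6.png|head -5
```

```text
8.575 [514.25092702 173.11883394  55.40881177] [-0.42117959  0.30875762  0.47632178]
0.0 [308. 276.] [197, 102]
0.03 [308. 274.] [196, 149]
0.06 [308. 271.] [196, 200]
0.09 [308. 269.] [198, 199]
```

Emit:
{"fn": "send_rows", "kwargs": {
  "motion": [
    {"tx": 0, "ty": 0, "tz": 0.002, "rx": 0, "ry": 0, "rz": 0, "gripper": 1},
    {"tx": 0, "ty": 0, "tz": 0, "rx": 0, "ry": 0, "rz": 0, "gripper": 1}
  ]
}}

```text
time_s: 8.82
ee_pos: [514.2, 173.1, 54.4]
ee_rot: [180.0, -0.0, 86.2]
force: [-1.0, 0.7, 0.1]
gripper_width: 0.6
gripper_force: 0.0
```

Emit:
{"fn": "send_rows", "kwargs": {
  "motion": [
    {"tx": 0, "ty": 0, "tz": 0.001, "rx": 0, "ry": 0, "rz": 0, "gripper": 1},
    {"tx": 0, "ty": 0, "tz": 0, "rx": 0, "ry": 0, "rz": 0, "gripper": 1}
  ]
}}

```text
time_s: 9.07
ee_pos: [514.2, 173.1, 53.9]
ee_rot: [180.0, -0.0, 86.2]
force: [0.0, 0.8, 1.2]
gripper_width: 0.5
gripper_force: 0.2
```

Emit:
{"fn": "send_rows", "kwargs": {
  "motion": [
    {"tx": 0, "ty": 0, "tz": 0.001, "rx": 0, "ry": 0, "rz": 0, "gripper": 1},
    {"tx": 0, "ty": 0, "tz": 0, "rx": 0, "ry": 0, "rz": 0, "gripper": 1}
  ]
}}

```text
time_s: 9.32
ee_pos: [514.2, 173.1, 53.8]
ee_rot: [180.0, -0.0, 86.2]
force: [-0.7, -1.1, 4.0]
gripper_width: 0.3
gripper_force: 2.0
```

The leaf is shut: firm contact at a reported z of 53.8, so the closed tips sit about 27 mm above the reported TCP. I'll lift, set a 30 mm opening, and touch the leaf to measure tip height at that opening.

Emit:
{"fn": "send_rows", "kwargs": {
  "motion": [
    {"tx": 0, "ty": 0, "tz": -0.04, "rx": 0, "ry": 0, "rz": 0, "gripper": 1},
    {"tx": 0, "ty": 0, "tz": -0.04, "rx": 0, "ry": 0, "rz": 0, "gripper": 0.34},
    {"tx": 0, "ty": 0, "tz": 0, "rx": 0, "ry": 0, "rz": 0, "gripper": 0.34},
    {"tx": 0, "ty": 0, "tz": 0, "rx": 0, "ry": 0, "rz": 0, "gripper": 0.34},
    {"tx": 0, "ty": 0, "tz": 0, "rx": 0, "ry": 0, "rz": 0, "gripper": 0.34}
  ]
}}

```text
time_s: 9.95
ee_pos: [513.5, 172.9, 92.4]
ee_rot: [-179.9, 0.0, 86.2]
force: [0.2, -0.3, -0.1]
gripper_width: 30.3
gripper_force: 0.0
```

```bash
python3 leaf.py pics/s7.png|head -4
```

```text
10.0 [513.57268228 172.95953271  92.52177311] [ 0.6273499  -0.30498435  0.2924258 ]
0.0 [308. 276.] [193, 103]
0.03 [308. 274.] [195, 192]
0.06 [308. 271.] [196, 196]
```

View pics/s7.png

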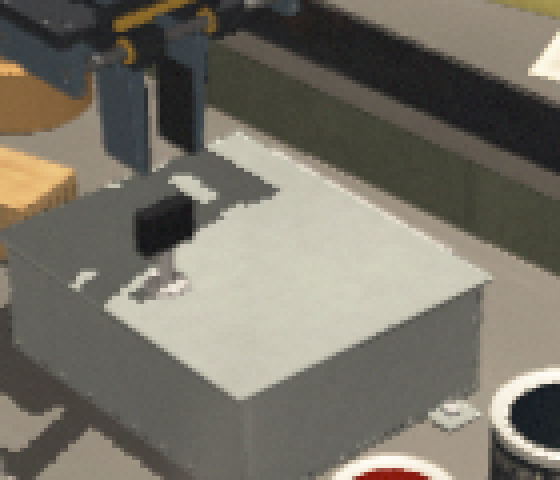

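The cover lies flat on the box. The handle bar spans about (135–195, 195–258) in the crop, and the near fingertip corners are at (100,150)–(150,172), with the black pad of the other finger behind.

```bash
python3 - <<'E'
from h import *
from workcell import env
np.set_printoptions(precision=1,suppress=True)
g=env.grab_frame("scene");T=env.grab_frame("top")
def proj(f,p):
    K,R,t=cam(f); q=K@(R@np.array(p)+t); return q[:2]/q[2]
c=lambda u:(np.array(u)-[250,180])*4
tcp=env.state()["ee_pos"];ty=np.array([np.sin(np.radians(86.2)),-np.cos(np.radians(86.2)),0]);tx=np.array([np.cos(np.radians(86.2)),np.sin(np.radians(86.2)),0])
for dz in(0,15,27):print(dz,[c(proj(g,tcp+[0,0,dz]-ty*15+tx*k)) for k in(16,-16)])
for z in(107,121,135):print("handle",z,c(proj(g,b2w([-55,0,z]))))
def dark(f,x0,x1,y0,y1):
    m=(f["frame"].max(2)<50).astype(np.uint8);n,l,st,ce=cv2.connectedComponentsWithStats(m[y0:y1,x0:x1]);return [(st[i],ce[i]+[x0,y0]) for i in range(1,n) if st[i][4]>40]
hs=dark(g,275,305,222,250);ht=dark(T,255,320,210,300);print(hs,ht)
for st,ce in hs:print(plane(g,ce,121),"expect",b2w([-55,0,121]))
print(proj(T,b2w([-55,0,121])))
E
```

```text
0 [array([119.5, 189.6]), array([152.8, 210.2])]
15 [array([118.6, 167.7]), array([152.1, 188.1])]
27 [array([117.8, 150.1]), array([151.4, 170.3])]
handle 107 [167.4 244.8]
handle 121 [166.8 223.5]
handle 135 [166.1 202. ]
[(array([  9,   7,  14,  15, 159], dtype=int32), array([290.4, 235.9]))] [(array([ 0, 57,  7, 33, 47], dtype=int32), array([257.8, 284.9])), (array([21, 57, 10, 21, 48], dtype=int32), array([281.9, 280.1]))]
[460.1 107.9 121. ] expect [462.1 105.8 121. ]
[281.2 275.8]
```

```bash
python3 - <<'E'
from h import *
from workcell import env
np.set_printoptions(precision=1,suppress=True)
g=env.grab_frame("scene");T=env.grab_frame("top")
print("cams",ray(g,(0,0))[0],ray(T,(0,0))[0])
def proj(f,p):
    K,R,t=cam(f); q=K@(R@np.array(p)+t); return q[:2]/q[2]
def pred(f,ox=0,oy=0):
    P=np.array([proj(f,b2w([-55+a+ox,b+oy,z])) for a in(-18,18) for b in(-6,6) for z in(107,135)]);return P.min(0),P.max(0)
print("scene pred",pred(g),"top pred",pred(T))
for f,(x0,x1,y0,y1) in((g,(275,305,222,250)),(T,(268,296,255,300))):
    a=f["frame"][y0:y1,x0:x1].max(2)
    ys,xs=np.where(a<75);print("seen",xs.min()+x0,xs.max()+x0,ys.min()+y0,ys.max()+y0)
    print(a[::1,(x1-x0)//2-2])
    print(a[(y1-y0)//2])
E
```

```text
cams [-332.3 -791.7  839.7] [343.8  31.3 981.3]
scene pred (array([283.5, 226.8]), array([299.7, 245. ])) top pred (array([274.5, 262.9]), array([287.7, 288.5]))
seen 283 298 222 244
[174  96  97  97  97  95  96  98  91  52  45  42  34  25  22  28  28  27
  26  22  27  49  93  99 133 219 232 114]
[100 101  97 101  97 100  98  98  73  36  24  25  24  22  27  27  27  25
  28  27  25  28  27  56  90 125 129 194 206 204]
seen 268 286 255 299
[213 214 214 211 213 208 210 217 215  99  16  41  53  57  60  72  73  78
  82  87  89  89  92  94  93  92  86  88  96  92  60  22  38  91 112 104
 101 125 218 217 216 215 213 214 213]
[ 58  68  69  61  76 162 225 147 178  33  75  83  92  91  79  33  15 141
 255 250 250 178 172 217 213 213 212 214]
```

Emit:
{"fn": "send_rows", "kwargs": {
  "motion": [
    {"tx": 0, "ty": 0, "tz": -0.04, "rx": 0, "ry": 0, "rz": 0, "gripper": 0.12},
    {"tx": 0, "ty": 0, "tz": -0.04, "rx": 0, "ry": 0, "rz": -0.333, "gripper": 0.12},
    {"tx": 0, "ty": 0, "tz": 0, "rx": 0, "ry": 0, "rz": -0.333, "gripper": 0.12},
    {"tx": 0, "ty": 0, "tz": 0, "rx": 0, "ry": 0, "rz": -0.333, "gripper": 0.12},
    {"tx": 0, "ty": 0, "tz": 0, "rx": 0, "ry": 0, "rz": -0.333, "gripper": 0.12},
    {"tx": 0, "ty": 0, "tz": 0, "rx": 0, "ry": 0, "rz": -0.333, "gripper": 0.12},
    {"tx": 0, "ty": 0, "tz": 0, "rx": 0, "ry": 0, "rz": -0.333, "gripper": 0.12},
    {"tx": 0, "ty": 0, "tz": 0, "rx": 0, "ry": 0, "rz": -0.333, "gripper": 0.12},
    {"tx": 0, "ty": 0, "tz": 0, "rx": 0, "ry": 0, "rz": -0.333, "gripper": 0.12},
    {"tx": 0, "ty": 0, "tz": 0, "rx": 0, "ry": 0, "rz": -0.333, "gripper": 0.12},
    {"tx": 0, "ty": 0, "tz": 0, "rx": 0, "ry": 0, "rz": 0, "gripper": 0.12}
  ]
}}

```text
time_s: 11.58
ee_pos: [514.1, 173.1, 133.4]
ee_rot: [180.0, -0.0, 175.9]
force: [0.1, 0.3, 0.0]
gripper_width: 40.2
gripper_force: 0.0
```

```bash
python3 - <<'E'
from h import *
from workcell import env
np.set_printoptions(precision=4,suppress=True)
s=env.state();print(s["ee_pos"],s["ee_rot"],s["qpos"],s["gripper_width"],env.grasp_offset)
print(delta(env,[461.7,106.1,132],176.06))
E
```

```text
[514.1195 173.1189 133.3593] [179.9954  -0.0047 175.9487] [ 17.3912  17.6917  98.6459   0.0067  63.6651 -68.5605] 40.165241843717936 18.8
(array([ 0.0951, -0.1411,  0.0027]), array([ 0.0002, -0.0002, -0.0037]))
```

Emit:
{"fn": "send_rows", "kwargs": {
  "motion": [
    {"tx": 0.0238, "ty": -0.0353, "tz": 0, "rx": 0, "ry": 0, "rz": 0, "gripper": 0.12},
    {"tx": 0.0238, "ty": -0.0353, "tz": 0, "rx": 0, "ry": 0, "rz": 0, "gripper": 0.12},
    {"tx": 0.0238, "ty": -0.0353, "tz": 0, "rx": 0, "ry": 0, "rz": 0, "gripper": 0.12},
    {"tx": 0.0237, "ty": -0.0352, "tz": 0, "rx": 0, "ry": 0, "rz": 0, "gripper": 0.12},
    {"tx": 0, "ty": 0, "tz": 0, "rx": 0, "ry": 0, "rz": 0, "gripper": 0.12},
    {"tx": 0, "ty": 0, "tz": 0, "rx": 0, "ry": 0, "rz": 0, "gripper": 0.12}
  ]
}}

```text
time_s: 12.32
ee_pos: [462.5, 106.2, 133.7]
ee_rot: [180.0, 0.1, 176.0]
force: [0.6, -0.2, 0.2]
gripper_width: 40.5
gripper_force: 0.0
```

```bash
python3 - <<'E'
from h import *
from workcell import env
np.set_printoptions(precision=4,suppress=True)
T=env.grab_frame("scene")["frame"][160:280,220:360,::-1];cv2.imwrite("pics/s8.png",cv2.resize(T,None,fx=4,fy=4,interpolation=0))
print(env.state()["ee_pos"],delta(env,[461.7,106.1,82],176.06))
E
```

```text
[462.5485 106.3463 133.6289] (array([ 0.0018, -0.0007,  0.1033]), array([ 0.0011,  0.0018, -0.0002]))
```

View pics/s8.png

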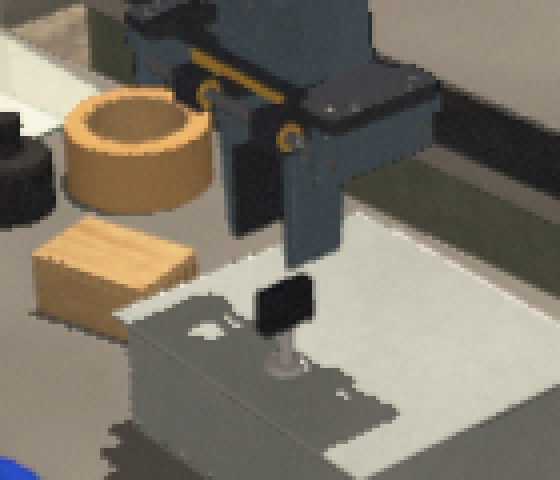

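Both open fingers hang above the bar, tips at about (235,235) and (310,265), with the bar at (285,303) lying between them. I descend to straddle it.

Emit:
{"fn": "send_rows", "kwargs": {
  "motion": [
    {"tx": 0.0018, "ty": -0.0007, "tz": 0.02, "rx": 0, "ry": 0, "rz": 0, "gripper": 0.12},
    {"tx": 0, "ty": 0, "tz": 0.02, "rx": 0, "ry": 0, "rz": 0, "gripper": 0.12},
    {"tx": 0, "ty": 0, "tz": 0.01, "rx": 0, "ry": 0, "rz": 0, "gripper": 0.12},
    {"tx": 0, "ty": 0, "tz": 0.01, "rx": 0, "ry": 0, "rz": 0, "gripper": 0.12},
    {"tx": 0, "ty": 0, "tz": 0.01, "rx": 0, "ry": 0, "rz": 0, "gripper": 0.12}
  ]
}}

```text
time_s: 13.0
ee_pos: [461.0, 105.8, 98.1]
ee_rot: [180.0, 0.0, 176.1]
force: [-0.3, -0.6, -0.3]
gripper_width: 40.0
gripper_force: 0.0
```

Emit:
{"fn": "send_rows", "kwargs": {
  "motion": [
    {"tx": 0, "ty": 0, "tz": 0.01, "rx": 0, "ry": 0, "rz": 0, "gripper": 0.12},
    {"tx": 0, "ty": 0, "tz": 0.01, "rx": 0, "ry": 0, "rz": 0, "gripper": 0.12},
    {"tx": 0, "ty": 0, "tz": 0.01, "rx": 0, "ry": 0, "rz": 0, "gripper": 0.12},
    {"tx": 0, "ty": 0, "tz": 0.003, "rx": 0, "ry": 0, "rz": 0, "gripper": 0.12},
    {"tx": 0, "ty": 0, "tz": 0, "rx": 0, "ry": 0, "rz": 0, "gripper": 0.12},
    {"tx": 0, "ty": 0, "tz": 0, "rx": 0, "ry": 0, "rz": 0, "gripper": 0.12}
  ]
}}

```text
time_s: 13.75
ee_pos: [461.1, 105.7, 82.1]
ee_rot: [180.0, 0.0, 176.1]
force: [0.2, 0.1, -0.4]
gripper_width: 40.0
gripper_force: 0.0
```

Emit:
{"fn": "send_rows", "kwargs": {
  "motion": [
    {"tx": 0, "ty": 0, "tz": 0, "rx": 0, "ry": 0, "rz": 0, "gripper": 1},
    {"tx": 0, "ty": 0, "tz": 0, "rx": 0, "ry": 0, "rz": 0, "gripper": 1},
    {"tx": 0, "ty": 0, "tz": 0, "rx": 0, "ry": 0, "rz": 0, "gripper": 1},
    {"tx": 0, "ty": 0, "tz": 0, "rx": 0, "ry": 0, "rz": 0, "gripper": 1},
    {"tx": 0, "ty": 0, "tz": 0, "rx": 0, "ry": 0, "rz": 0, "gripper": 1}
  ],
  "grip_force": 6
}}

```text
time_s: 14.38
ee_pos: [461.1, 106.3, 82.0]
ee_rot: [179.9, 0.0, 176.0]
force: [-0.3, 3.9, -0.0]
gripper_width: 11.8
gripper_force: 6.0
```

Emit:
{"fn": "send_rows", "kwargs": {
  "motion": [
    {"tx": 0, "ty": 0.0014, "tz": 0, "rx": 0, "ry": 0, "rz": 0, "gripper": 1},
    {"tx": 0, "ty": 0, "tz": 0, "rx": 0, "ry": 0, "rz": 0, "gripper": 1},
    {"tx": 0, "ty": 0, "tz": 0, "rx": 0, "ry": 0, "rz": 0, "gripper": 1}
  ],
  "grip_force": 30
}}

```text
time_s: 14.75
ee_pos: [461.0, 106.4, 82.0]
ee_rot: [180.0, 0.0, 176.1]
force: [0.7, 2.0, 1.0]
gripper_width: 12.3
gripper_force: 30.0
```

Emit:
{"fn": "send_rows", "kwargs": {
  "motion": [
    {"tx": 0, "ty": 0.0012, "tz": 0.002, "rx": 0, "ry": 0, "rz": 0, "gripper": 1},
    {"tx": 0, "ty": 0, "tz": 0.002, "rx": 0, "ry": 0, "rz": 0, "gripper": 1},
    {"tx": 0, "ty": 0, "tz": 0.002, "rx": 0, "ry": 0, "rz": 0, "gripper": 1},
    {"tx": 0, "ty": 0, "tz": 0.002, "rx": 0, "ry": 0, "rz": 0, "gripper": 1},
    {"tx": 0, "ty": 0, "tz": 0.002, "rx": 0, "ry": 0, "rz": 0, "gripper": 1},
    {"tx": 0, "ty": 0, "tz": 0.002, "rx": 0, "ry": 0, "rz": 0, "gripper": 1},
    {"tx": 0, "ty": 0, "tz": 0, "rx": 0, "ry": 0, "rz": 0, "gripper": 1},
    {"tx": 0, "ty": 0, "tz": 0, "rx": 0, "ry": 0, "rz": 0, "gripper": 1}
  ]
}}

```text
time_s: 15.75
ee_pos: [461.1, 106.5, 76.0]
ee_rot: [-180.0, 0.0, 176.1]
force: [-0.9, -2.9, 5.1]
gripper_width: 11.9
gripper_force: 30.0
```

Emit:
{"fn": "send_rows", "kwargs": {
  "motion": [
    {"tx": 0, "ty": -0.0007, "tz": 0.002, "rx": 0, "ry": 0, "rz": 0, "gripper": 1},
    {"tx": 0, "ty": 0, "tz": 0.002, "rx": 0, "ry": 0, "rz": 0, "gripper": 1},
    {"tx": 0, "ty": 0, "tz": 0, "rx": 0, "ry": 0, "rz": 0, "gripper": 1}
  ]
}}

```text
time_s: 16.12
ee_pos: [461.1, 106.5, 74.0]
ee_rot: [-180.0, 0.0, 176.1]
force: [-1.0, -1.0, 5.7]
gripper_width: 11.6
gripper_force: 30.0
```

Emit:
{"fn": "send_rows", "kwargs": {
  "motion": [
    {"tx": 0, "ty": 0, "tz": 0.001, "rx": 0, "ry": 0, "rz": 0, "gripper": 1},
    {"tx": 0, "ty": 0, "tz": 0.001, "rx": 0, "ry": 0, "rz": 0, "gripper": 1},
    {"tx": 0, "ty": 0, "tz": 0, "rx": 0, "ry": 0, "rz": 0, "gripper": 1}
  ]
}}

```text
time_s: 16.5
ee_pos: [461.1, 106.5, 73.1]
ee_rot: [-180.0, 0.0, 176.1]
force: [-0.3, -1.6, 5.0]
gripper_width: 11.7
gripper_force: 30.0
```

Emit:
{"fn": "send_rows", "kwargs": {
  "motion": [
    {"tx": 0, "ty": 0, "tz": 0.001, "rx": 0, "ry": 0, "rz": 0, "gripper": 1},
    {"tx": 0, "ty": 0, "tz": 0.001, "rx": 0, "ry": 0, "rz": 0, "gripper": 1},
    {"tx": 0, "ty": 0, "tz": 0, "rx": 0, "ry": 0, "rz": 0, "gripper": 1}
  ]
}}

```text
time_s: 16.88
ee_pos: [461.1, 106.5, 72.1]
ee_rot: [-180.0, 0.0, 176.1]
force: [0.0, -1.1, 6.1]
gripper_width: 11.6
gripper_force: 30.0
```

Emit:
{"fn": "send_rows", "kwargs": {
  "motion": [
    {"tx": 0, "ty": 0, "tz": 0.001, "rx": 0, "ry": 0, "rz": 0, "gripper": 1},
    {"tx": 0, "ty": 0, "tz": 0.001, "rx": 0, "ry": 0, "rz": 0, "gripper": 1},
    {"tx": 0, "ty": 0, "tz": 0, "rx": 0, "ry": 0, "rz": 0, "gripper": 1}
  ]
}}

```text
time_s: 17.25
ee_pos: [461.1, 106.5, 71.2]
ee_rot: [-180.0, 0.0, 176.1]
force: [-1.0, -1.4, 6.4]
gripper_width: 12.1
gripper_force: 30.0
```

Emit:
{"fn": "send_rows", "kwargs": {
  "motion": [
    {"tx": 0, "ty": 0, "tz": 0.001, "rx": 0, "ry": 0, "rz": 0, "gripper": 1},
    {"tx": 0, "ty": 0, "tz": 0, "rx": 0, "ry": 0, "rz": 0, "gripper": 1}
  ]
}}

```text
time_s: 17.5
ee_pos: [461.1, 106.5, 70.7]
ee_rot: [-180.0, 0.0, 176.1]
force: [-0.7, -1.1, 6.5]
gripper_width: 11.8
gripper_force: 30.0
```

Emit:
{"fn": "send_rows", "kwargs": {
  "motion": [
    {"tx": 0, "ty": 0, "tz": 0.001, "rx": 0, "ry": 0, "rz": 0, "gripper": 1},
    {"tx": 0, "ty": 0, "tz": 0, "rx": 0, "ry": 0, "rz": 0, "gripper": 1}
  ]
}}

```text
time_s: 17.75
ee_pos: [461.1, 106.5, 70.5]
ee_rot: [-180.0, 0.0, 176.1]
force: [-1.4, -2.3, 8.5]
gripper_width: 12.1
gripper_force: 30.0
```

Emit:
{"fn": "send_rows", "kwargs": {
  "motion": [
    {"tx": 0, "ty": 0, "tz": 0.001, "rx": 0, "ry": 0, "rz": 0, "gripper": 1},
    {"tx": 0, "ty": 0, "tz": 0, "rx": 0, "ry": 0, "rz": 0, "gripper": 1}
  ]
}}

```text
time_s: 18.0
ee_pos: [461.1, 106.5, 70.4]
ee_rot: [-180.0, 0.0, 176.1]
force: [-2.8, -1.7, 11.2]
gripper_width: 12.1
gripper_force: 30.0
```

The stud bottoms at z ≈ 70.5, about 11.5 mm in. Now I turn clockwise under a light push, easing out as the stop rises.

Emit:
{"fn": "send_rows", "kwargs": {
  "motion": [
    {"tx": 0, "ty": 0, "tz": 0, "rx": 0, "ry": 0, "rz": 0.12, "gripper": 1},
    {"tx": 0, "ty": 0, "tz": -0.0003, "rx": 0, "ry": 0, "rz": 0.12, "gripper": 1},
    {"tx": 0, "ty": 0, "tz": 0, "rx": 0, "ry": 0, "rz": 0, "gripper": 1}
  ]
}}

```text
time_s: 18.38
ee_pos: [461.1, 106.6, 70.4]
ee_rot: [180.0, 0.0, 168.9]
force: [-2.1, -2.3, 10.3]
gripper_width: 12.0
gripper_force: 30.0
```

```bash
python3 -c "
from workcell import env;s=env.state();print(s['force'],s['torque'],s['ee_rot'],s['ee_pos'])"
```

```text
[-2.10706318 -2.2637425  10.27838734] [-0.33541284  0.56775441 -0.01195425] [1.79999443e+02 3.27835720e-02 1.68871500e+02] [461.13742968 106.56552632  70.4451471 ]
```

Emit:
{"fn": "send_rows", "kwargs": {
  "motion": [
    {"tx": 0, "ty": 0, "tz": -0.0003, "rx": 0, "ry": 0, "rz": 0.1, "gripper": 1},
    {"tx": 0, "ty": 0, "tz": -0.0003, "rx": 0, "ry": 0, "rz": 0.1, "gripper": 1},
    {"tx": 0, "ty": 0, "tz": 0, "rx": 0, "ry": 0, "rz": 0, "gripper": 1}
  ]
}}

```text
time_s: 18.75
ee_pos: [461.1, 106.6, 70.5]
ee_rot: [180.0, 0.0, 162.9]
force: [-2.4, -2.0, 10.0]
gripper_width: 11.8
gripper_force: 30.0
```

```bash
python3 -c "
from workcell import env;s=env.state();print(s['force'],s['torque'],s['ee_rot'],s['ee_pos'])"
```

```text
[-2.41319198 -1.95648445  9.99179111] [-0.30984084  0.4369404  -0.06310018] [1.79997241e+02 2.67056764e-02 1.62873432e+02] [461.11529296 106.57790421  70.50192951]
```

Emit:
{"fn": "send_rows", "kwargs": {
  "motion": [
    {"tx": 0, "ty": 0, "tz": -0.0002, "rx": 0, "ry": 0, "rz": 0.12, "gripper": 1},
    {"tx": 0, "ty": 0, "tz": -0.0002, "rx": 0, "ry": 0, "rz": 0.12, "gripper": 1},
    {"tx": 0, "ty": 0, "tz": -0.0002, "rx": 0, "ry": 0, "rz": 0.12, "gripper": 1},
    {"tx": 0, "ty": 0, "tz": 0, "rx": 0, "ry": 0, "rz": 0, "gripper": 1}
  ]
}}

```text
time_s: 19.25
ee_pos: [461.1, 106.6, 70.8]
ee_rot: [180.0, 0.0, 152.1]
force: [-1.5, -1.0, 9.6]
gripper_width: 11.6
gripper_force: 30.0
```

Emit:
{"fn": "send_rows", "kwargs": {
  "motion": [
    {"tx": 0, "ty": 0, "tz": -0.0002, "rx": 0, "ry": 0, "rz": 0.12, "gripper": 1},
    {"tx": 0, "ty": 0, "tz": -0.0002, "rx": 0, "ry": 0, "rz": 0.12, "gripper": 1},
    {"tx": 0, "ty": 0, "tz": -0.0002, "rx": 0, "ry": 0, "rz": 0.12, "gripper": 1},
    {"tx": 0, "ty": 0, "tz": 0, "rx": 0, "ry": 0, "rz": 0, "gripper": 1}
  ]
}}

```text
time_s: 19.75
ee_pos: [461.2, 106.6, 71.3]
ee_rot: [180.0, 0.0, 141.3]
force: [-2.2, -2.5, 9.6]
gripper_width: 11.6
gripper_force: 30.0
```

```bash
python3 -c "
from workcell import env;s=env.state();print(s['force'],s['torque'],s['ee_rot'],s['ee_pos'])"
```

```text
[-2.21104316 -2.48995346  9.61877775] [-0.3612277   0.54697099 -0.05618329] [1.79981322e+02 2.41205140e-02 1.41270780e+02] [461.15405123 106.60794776  71.27512962]
```

Emit:
{"fn": "send_rows", "kwargs": {
  "motion": [
    {"tx": 0, "ty": 0, "tz": -0.0002, "rx": 0, "ry": 0, "rz": 0.12, "gripper": 1},
    {"tx": 0, "ty": 0, "tz": -0.0002, "rx": 0, "ry": 0, "rz": 0.12, "gripper": 1},
    {"tx": 0, "ty": 0, "tz": -0.0002, "rx": 0, "ry": 0, "rz": 0.12, "gripper": 1},
    {"tx": 0, "ty": 0, "tz": 0, "rx": 0, "ry": 0, "rz": 0, "gripper": 1}
  ]
}}

```text
time_s: 20.25
ee_pos: [461.2, 106.6, 71.7]
ee_rot: [180.0, 0.0, 130.5]
force: [-2.1, -1.8, 11.9]
gripper_width: 12.0
gripper_force: 30.0
```

Emit:
{"fn": "send_rows", "kwargs": {
  "motion": [
    {"tx": 0, "ty": 0, "tz": -0.0002, "rx": 0, "ry": 0, "rz": 0.12, "gripper": 1},
    {"tx": 0, "ty": 0, "tz": -0.0002, "rx": 0, "ry": 0, "rz": 0.12, "gripper": 1},
    {"tx": 0, "ty": 0, "tz": -0.0002, "rx": 0, "ry": 0, "rz": 0.12, "gripper": 1},
    {"tx": 0, "ty": 0, "tz": 0, "rx": 0, "ry": 0, "rz": 0, "gripper": 1}
  ]
}}

```text
time_s: 20.75
ee_pos: [461.2, 106.6, 72.2]
ee_rot: [180.0, 0.0, 119.7]
force: [-2.0, -0.4, 12.1]
gripper_width: 11.7
gripper_force: 30.0
```

Emit:
{"fn": "send_rows", "kwargs": {
  "motion": [
    {"tx": 0, "ty": 0, "tz": -0.0002, "rx": 0, "ry": 0, "rz": 0.12, "gripper": 1},
    {"tx": 0, "ty": 0, "tz": -0.0002, "rx": 0, "ry": 0, "rz": 0.12, "gripper": 1},
    {"tx": 0, "ty": 0, "tz": -0.0002, "rx": 0, "ry": 0, "rz": 0.12, "gripper": 1},
    {"tx": 0, "ty": 0, "tz": 0, "rx": 0, "ry": 0, "rz": 0, "gripper": 1}
  ]
}}

```text
time_s: 21.25
ee_pos: [461.3, 106.6, 72.6]
ee_rot: [179.9, 0.0, 108.9]
force: [-3.1, -1.2, 13.3]
gripper_width: 11.9
gripper_force: 30.0
```

```bash
python3 -c "
from workcell import env;s=env.state();print(s['force'],s['torque'],s['ee_rot'],s['ee_pos'])"
```

```text
[-3.1145079  -1.24925098 13.28646769] [-0.35191573  0.7215293   0.01125765] [1.79947781e+02 9.89049518e-03 1.08865831e+02] [461.26977374 106.64008446  72.64378087]
```

Emit:
{"fn": "send_rows", "kwargs": {
  "motion": [
    {"tx": 0, "ty": 0, "tz": -0.0005, "rx": 0, "ry": 0, "rz": 0.125, "gripper": 1},
    {"tx": 0, "ty": 0, "tz": -0.0004, "rx": 0, "ry": 0, "rz": 0.125, "gripper": 1},
    {"tx": 0, "ty": 0, "tz": 0, "rx": 0, "ry": 0, "rz": 0, "gripper": 1}
  ]
}}

```text
time_s: 21.62
ee_pos: [461.3, 106.7, 72.9]
ee_rot: [179.9, 0.0, 101.4]
force: [-3.0, -1.7, 12.1]
gripper_width: 12.2
gripper_force: 30.0
```

Emit:
{"fn": "send_rows", "kwargs": {
  "motion": [
    {"tx": 0, "ty": 0, "tz": -0.0003, "rx": 0, "ry": 0, "rz": 0.125, "gripper": 1},
    {"tx": 0, "ty": 0, "tz": -0.0003, "rx": 0, "ry": 0, "rz": 0.125, "gripper": 1},
    {"tx": 0, "ty": 0, "tz": 0, "rx": 0, "ry": 0, "rz": 0, "gripper": 1}
  ]
}}

```text
time_s: 22.0
ee_pos: [461.3, 106.7, 72.9]
ee_rot: [180.0, -0.0, 93.9]
force: [-2.8, -1.2, 10.7]
gripper_width: 11.9
gripper_force: 30.0
```

```bash
python3 -c "
from workcell import env;s=env.state();print(s['force'],s['torque'],s['ee_rot'],s['ee_pos'])"
```

```text
[-2.7606716  -1.24045832 10.66647435] [-0.33303136  0.5443744  -0.06253777] [ 1.79952034e+02 -4.67101028e-03  9.38634797e+01] [461.27067468 106.68395425  72.94887522]
```

Emit:
{"fn": "send_rows", "kwargs": {
  "motion": [
    {"tx": 0, "ty": 0, "tz": -0.001, "rx": 0, "ry": 0, "rz": 0.03, "gripper": 1},
    {"tx": 0, "ty": 0, "tz": -0.002, "rx": 0, "ry": 0, "rz": 0, "gripper": 1},
    {"tx": 0, "ty": 0, "tz": -0.002, "rx": 0, "ry": 0, "rz": 0, "gripper": 1},
    {"tx": 0, "ty": 0, "tz": -0.002, "rx": 0, "ry": 0, "rz": 0, "gripper": 1},
    {"tx": 0, "ty": 0, "tz": 0, "rx": 0, "ry": 0, "rz": 0, "gripper": 1}
  ]
}}

```text
time_s: 22.62
ee_pos: [461.2, 106.7, 75.8]
ee_rot: [180.0, -0.0, 93.0]
force: [-0.0, -0.5, 4.8]
gripper_width: 11.8
gripper_force: 30.0
```

Emit:
{"fn": "send_rows", "kwargs": {
  "motion": [
    {"tx": 0, "ty": 0, "tz": -0.001, "rx": 0, "ry": 0, "rz": 0, "gripper": 1},
    {"tx": 0, "ty": 0, "tz": 0, "rx": 0, "ry": 0, "rz": 0, "gripper": 1}
  ]
}}

```text
time_s: 22.88
ee_pos: [461.2, 106.7, 76.2]
ee_rot: [180.0, -0.0, 93.0]
force: [0.4, -1.0, 4.7]
gripper_width: 12.0
gripper_force: 30.0
```

```bash
python3 -c "
from workcell import env;s=env.state();print(s['force'],s['torque'],s['ee_rot'],s['ee_pos'])"
```

```text
[ 0.38451296 -1.04525907  4.72423098] [-0.25310698  0.07894125 -0.00275525] [ 1.79976024e+02 -7.24204641e-03  9.29679226e+01] [461.19700993 106.68614463  76.22868252]
```

Emit:
{"fn": "send_rows", "kwargs": {
  "motion": [
    {"tx": 0, "ty": 0, "tz": -0.001, "rx": 0, "ry": 0, "rz": 0, "gripper": 1},
    {"tx": 0, "ty": 0, "tz": 0, "rx": 0, "ry": 0, "rz": 0, "gripper": 1}
  ]
}}

```text
time_s: 23.12
ee_pos: [461.2, 106.7, 76.7]
ee_rot: [180.0, -0.0, 93.0]
force: [-0.4, -1.0, 4.6]
gripper_width: 11.9
gripper_force: 30.0
```

Emit:
{"fn": "send_rows", "kwargs": {
  "motion": [
    {"tx": 0, "ty": 0, "tz": -0.001, "rx": 0, "ry": 0, "rz": 0, "gripper": 1},
    {"tx": 0, "ty": 0, "tz": 0, "rx": 0, "ry": 0, "rz": 0, "gripper": 1}
  ]
}}

```text
time_s: 23.38
ee_pos: [461.2, 106.7, 77.1]
ee_rot: [180.0, -0.0, 93.0]
force: [1.0, -1.7, 4.1]
gripper_width: 11.8
gripper_force: 30.0
```

Emit:
{"fn": "send_rows", "kwargs": {
  "motion": [
    {"tx": 0, "ty": 0, "tz": -0.001, "rx": 0, "ry": 0, "rz": 0, "gripper": 1},
    {"tx": 0, "ty": 0, "tz": 0, "rx": 0, "ry": 0, "rz": 0, "gripper": 1}
  ]
}}

```text
time_s: 23.62
ee_pos: [461.1, 106.7, 77.3]
ee_rot: [180.0, -0.0, 93.0]
force: [0.8, -0.6, -1.4]
gripper_width: 11.5
gripper_force: 30.0
```

Emit:
{"fn": "send_rows", "kwargs": {
  "motion": [
    {"tx": 0, "ty": 0, "tz": -0.001, "rx": 0, "ry": 0, "rz": 0, "gripper": 1},
    {"tx": 0, "ty": 0, "tz": 0, "rx": 0, "ry": 0, "rz": 0, "gripper": 1}
  ]
}}

```text
time_s: 23.88
ee_pos: [461.1, 106.7, 77.5]
ee_rot: [-180.0, -0.0, 93.0]
force: [3.9, 0.3, -8.6]
gripper_width: 11.9
gripper_force: 30.0
```

The pin is caught at about 77.2. I relax the pull, release the handle and lift clear.

Emit:
{"fn": "send_rows", "kwargs": {
  "motion": [
    {"tx": 0, "ty": 0, "tz": 0.0015, "rx": 0, "ry": 0, "rz": 0, "gripper": 1},
    {"tx": 0, "ty": 0, "tz": 0, "rx": 0, "ry": 0, "rz": 0, "gripper": 0.12},
    {"tx": 0, "ty": 0, "tz": 0, "rx": 0, "ry": 0, "rz": 0, "gripper": 0.12},
    {"tx": 0, "ty": 0, "tz": 0, "rx": 0, "ry": 0, "rz": 0, "gripper": 0.12},
    {"tx": 0, "ty": 0, "tz": 0, "rx": 0, "ry": 0, "rz": 0, "gripper": 0.12},
    {"tx": 0, "ty": 0, "tz": -0.02, "rx": 0, "ry": 0, "rz": 0, "gripper": 0.12},
    {"tx": 0, "ty": 0, "tz": -0.04, "rx": 0, "ry": 0, "rz": 0, "gripper": 0.12},
    {"tx": 0, "ty": 0, "tz": -0.06, "rx": 0, "ry": 0, "rz": 0, "gripper": 0.12},
    {"tx": 0, "ty": 0, "tz": -0.06, "rx": 0, "ry": 0, "rz": 0, "gripper": 0.12},
    {"tx": 0, "ty": 0, "tz": 0, "rx": 0, "ry": 0, "rz": 0, "gripper": 0.12},
    {"tx": 0, "ty": 0, "tz": 0, "rx": 0, "ry": 0, "rz": 0, "gripper": 0.12}
  ]
}}

```text
time_s: 25.25
ee_pos: [460.4, 106.5, 166.9]
ee_rot: [-179.9, 0.0, 93.0]
force: [-0.2, -0.5, 0.5]
gripper_width: 40.1
gripper_force: 0.0
```

```bash
python3 leaf.py pics/s9.png|head -4; python3 - <<'E'
from h import *
from workcell import env
g=env.grab_frame("scene")
def proj(f,p):
    K,R,t=cam(f); q=K@(R@np.array(p)+t); return q[:2]/q[2]
for nm,hx,hy,dz in(("unlocked out",18,6,0),("locked -5",6,18,-5),("locked out",6,18,0)):
    P=np.array([proj(g,b2w([-55+a,b,z+dz])) for a in(-hx,hx) for b in(-hy,hy) for z in(107,135)]);print(nm,P.min(0).round(1),P.max(0).round(1))
a=g["frame"][215:255,270:310].max(2);n,l,st,ce=cv2.connectedComponentsWithStats((a<62).astype(np.uint8))
print([s+[270,215,0,0,0] for s in st[1:] if s[4]>30])
E
```

```text
25.3 [460.14425677 106.46864962 166.43179187] [-0.62599771  0.63979457  0.12281037]
0.0 [308. 276.] [194, 100]
0.03 [308. 274.] [195, 193]
0.06 [308. 271.] [195, 198]
unlocked out [283.5 226.8] [299.7 245. ]
locked -5 [284.5 228.5] [299.  247.2]
locked out [284.4 226.6] [299.  245.3]
[array([285, 231,  13,  15, 155])]
```

```bash
python3 -c "
from workcell import env;print(env.job_done())"
```

```text
the job is handed in; nothing more can be done
None
```

The cover is shut, and the stud was pushed to its stop (about 11.5 mm in), turned about 83° clockwise until it caught about 5 mm in, and released. The job was handed in at about 25 s; no verdict came back.

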